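Open the pass chamber of a dry specimen store, inner gate checked first

TASK

Someone wants the specimen out of the pass chamber of the dry store. First feel that the chamber's inner gate is really shut: press down on the top of its T-handle until it is firmly down against its stop (it may have been left a little raised). Only then slide the chamber's outer hatch fully open, away from the robot, leaving the gate shut.

Things in the scene. Friction and masses are not known exactly. Their poses are not given: they have to be found in the camera images.
- gate_top (a point): Centre of the top of the inner gate's dark steel T-handle: a level bar 90 mm (x) by 24 mm (y) by 14 mm thick, top 152 mm over the bench when shut. It stands over the slot between pass chamber and store. Site axes: x along the bar, away from the robot; y left to the store; z up. Moves with the gate. The round cap, loose specimens and dish are not part of the job.
- inner_gate (a joint): Height in m by which the inner gate, an upright steel plate, is raised. 0 is shut (down on its stop); it starts 0 to 0.018, stays where left, goes down with a push of about 3 N. The dry store is a box 260 mm deep (x), 380 mm wide, 120 mm high: on the robot's right the grey pass chamber, 160 mm wide, on the left the cream store with clear top, the gate between them.
- hatch_bar (a point): Centre of the top of the outer hatch's handle: dark steel bar 90 mm along y, 14 mm thick (x), 16 mm high, on two posts 70 mm apart, top 169 mm over the bench; clear gap of 24 mm between bar and hatch plate. Axes as gate_top; moves with the hatch. When shut it lies 94 mm right (-y) of the gate's handle. The separate grey case at far right with a bar on its lid is not it.
- outer_hatch (a joint): Travel of the outer hatch in m, along +x of hatch_bar (away from the robot): 0 shut (the start), 0.10 fully open at its stop; friction about 3 N, stays where left. The hatch is an aluminium plate 135 mm (x) by 138 mm on top of the pass chamber, upper face 129 mm over the bench; it slides over the chamber's rear deck.

How it is judged:
By the outcome, as a careful person would: the job done as asked, in the order asked, and still so for the second after the job is handed in, with the robot touching nothing.
It also fails if it takes over 42 s, if anything falls off the work surface, if the arm or the gripper's body presses on something with over 40 N, if the wrist force passes 120 N, or if a joint passes its speed limit or range.

ROBOT

A 6-joint arm with a two-finger parallel gripper is mounted at the origin on the work surface. World frame = base frame: x ahead of the robot, y to its left, z up, the work surface at z = 0. Lengths are in m, angles in rad, forces in N, time in s.
With the tool pointing down it reaches from about 0.375 to 0.9 m from the base axis. Payload 3.1 kg.
Tool frame: the origin (TCP) lies at the very end of the fingers, on their centre line; the grasp point (between the pads) lies 19 mm behind it; z points along the fingers, y is the line along which they close (so a half turn about z gives the same grasp; the last joint's range is limited). The gripper opens to 87 mm and grips with 3 to 60 N. Pads are 19 mm wide; open, the fingers measure 117 mm over their backs; the gripper's body (75 mm by 190 mm) begins 51 mm behind the grasp point.
Start: joints at [1.101, 0.527, 1.433, -0, 1.181, -0.178], TCP at [0.179, 0.599, 0.193] pointing down, gripper open.
Joint ranges: [-3.08, 3.08], [-0.75, 2.2], [0.22, 2.44], [-1.43, 4.57], [0, 2.65], [-2.85, 2.85]. Speed limits (rad/s): [2.79, 2.79, 3.14, 3.14, 3.14, 3.14].

INTERFACE

Orientations are given as a unit quaternion [x, y, z, w].
In Python, from rig import status, viewer, robot gives the robot as it stands.
- The arm moves only by the tool arm_command, never from a script. Its arguments are lists of equal length, an entry for each row: "delta_rot": the turn, a rotation vector about the tool's x, y, z in degrees, a list of three; "delta_pos": the shift along the tool's x, y, z in m, a list of three; "gripper": the closure, from -1 (fully open) to 1 (shut). In form: {"delta_rot": [[rx, ry, rz], ...], "delta_pos": [[dx, dy, dz], ...], "gripper": [gripper, ...]}. A call has 1 to 12 rows; each row is the pose to reach, as a shift and turn from the pose commanded when the call began, along the tool's axes at that moment; what a row does not reach only later rows make up. A row lasts 1/12 s, in which the tool goes at most 41.7 mm and 7.16 degrees, less where a joint would pass 70% of its speed; a pose out of reach is approached as far as the arm can. A call with a gripper value outside its range is refused whole. The fingers move at their own pace and stop on an object; "grip_force" is the grip in N (left out, the last holds). Time passes only in rows, so rows that repeat a pose let the fingers close. It gives the time, the measured TCP pose, the force, the opening and the grip force at its end, in the units of the state.
- status.get_obs(): the state, without advancing time (a new reading comes with each control period).
- viewer.camera(name): name is "side" or "top"; returns a dict with "pixels" (480x640x3 uint8, blue, green, red), "fx", "fy", "cx", "cy" (pixels), "k1" (the pictures are not rectified: a ray, as slopes to the right and down, at radius r is drawn at 1 + k1 r^2 times it, then the intrinsics apply), "pose" (4x4, takes a point from camera to world coordinates). Camera axes: x right, y down, z forward; pixel columns grow to the right and rows downward; lengths in m; the calibration is good to about 2 mm. A picture is of the moment at which its call begins. There is no depth.
- robot.hand_in(): hands the job in; it is judged then, once.
The state is a dict: "time": time; "q": joint angles; "joint_velocities": joint speeds; "joint_torque": joint torques, N m; "position": TCP position; "tool_rot": TCP orientation; "ft_force": force on the tool from outside, world axes, zero at the start; "moment": the same for the moment, N m; "grip_width": finger opening in m; "grip_force": force on a finger pad.
Only numpy, scipy, OpenCV 4.12 (cv2) and the standard library are available. Lean on these libraries where they do the work, as an engineer would, in place of code of your own. Each camera call takes 0.05 s, during which the arm holds its last target. There are 200 camera calls.

## Working session

There is one attempt and no reset: what is moved stays moved. The work goes in short steps, Python scripts to look and compute and a tool call to move; the robot and the scene stay as the last step left them, time stands still between calls to the robot, and variables do not carry over. Pictures are saved under pics/ and viewed, at most 10 in all, crops included, and the job is handed in when it is done.

Besides the shell and the picture viewer there is one more tool, called in YAML: its name, and indented under it one key for each argument. arm_command: Moves the arm, as the interface text tells. Its arguments: {"type":"object","properties":{"delta_rot":{"type":"array","items":{"type":"array","items":{"type":"number"}}},"delta_pos":{"type":"array","items":{"type":"array","items":{"type":"number"}}},"gripper":{"type":"array","items":{"type":"number"}},"grip_force":{"type":"number"}},"required":["delta_rot","delta_pos","gripper"]}

```bash
mkdir -p pics
python3 - <<'E'
from rig import status,viewer
import cv2,pickle
d={}
for n in("side","top"):
    c=viewer.camera(n);d[n]=c;cv2.imwrite(f"pics/{n}0.png",c["pixels"]);print(n,c["fx"],c["cx"],c["cy"],c["k1"],c["pose"])
pickle.dump(d,open("cams.pkl","wb"))
print(status.get_obs())
E
```

```text
side 527.9028866180184 321.8253465113198 238.80084452963246 0.03761289178119042 [[-0.42786768  0.7152957  -0.55252268  0.89729454]
 [ 0.90371221  0.34889868 -0.24814099  0.16281844]
 [ 0.01528025 -0.605493   -0.79570392  0.66906744]
 [ 0.          0.          0.          1.        ]]
top 533.0179532024734 313.96977859804804 238.04018452964195 -0.1612632566204228 [[ 0.01159976 -0.99561381  0.09283638  0.45821193]
 [-0.99982954 -0.01021475  0.01538017  0.02171908]
 [-0.01436441 -0.09299896 -0.99556258  0.76488401]
 [ 0.          0.          0.          1.        ]]
{'time': 0.1, 'q': array([ 1.10146151e+00,  5.28356433e-01,  1.43373887e+00,  1.51885391e-05,
        1.18142677e+00, -1.78486031e-01]), 'joint_velocities': array([ 3.23268866e-04, -2.35585111e-03, -2.32815300e-03,  8.58963515e-05,
        4.63915070e-04, -5.83073519e-04]), 'joint_torque': array([-9.30752394e-04, -4.40989423e+01, -1.77150929e+01,  6.34925324e-02,
        5.34308399e-02, -4.20459128e-05]), 'position': array([0.17886418, 0.5981258 , 0.19189109]), 'tool_rot': array([ 1.44915146e-01,  9.89443616e-01, -9.12304697e-04, -3.13700832e-04]), 'ft_force': array([ 0.09771958, -0.16142807, -0.01259579]), 'moment': array([-0.0341235 , -0.03381873,  0.00487418]), 'grip_force': 0.0, 'grip_width': 0.08694482931976472}
```

View pics/top0.png

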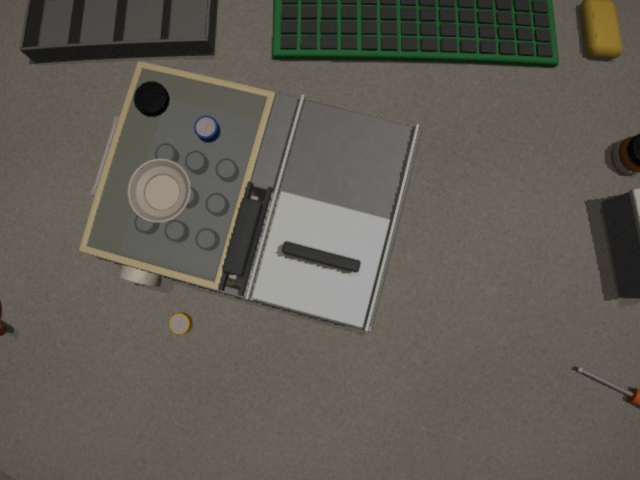

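View pics/side0.png

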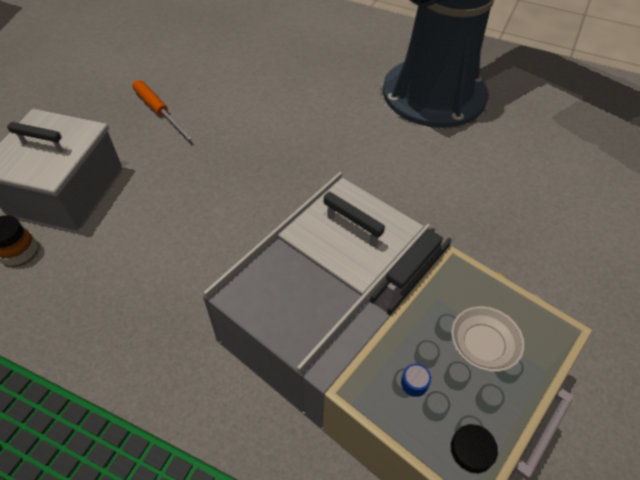

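The top view shows the hatch bar from about (287,248) to (355,266) and the gate handle around (245,232). The side view shows the bar from (328,200) to (380,230) and the gate handle around (415,258). I'll zoom in on both.

Run:
```python
import cv2,pickle,numpy as np
d=pickle.load(open("cams.pkl","rb"))
t=cv2.resize(d["top"]["pixels"][170:310,205:380],None,fx=4,fy=4,interpolation=3)
s=cv2.resize(d["side"]["pixels"][180:320,310:470],None,fx=4,fy=4,interpolation=3)
f=lambda i:np.clip(255*(i/255.)**0.5,0,255).astype('uint8')
cv2.imwrite("pics/t1.png",f(t));cv2.imwrite("pics/s1.png",f(s))
```

```text
(no output)
```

View pics/t1.png

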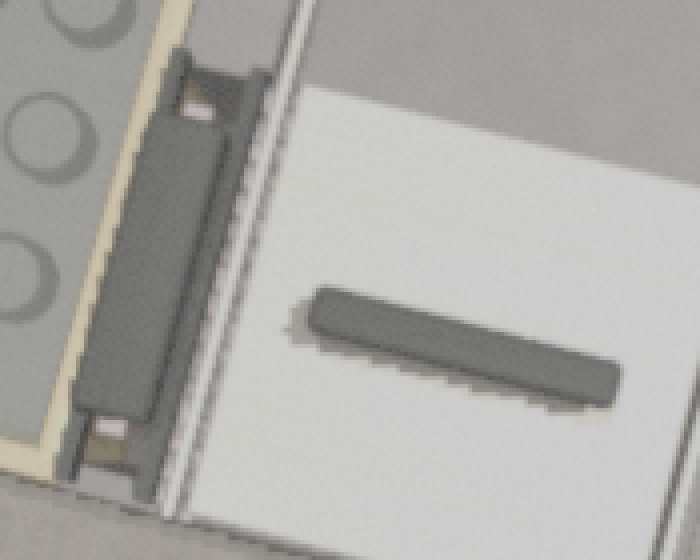

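View pics/s1.png

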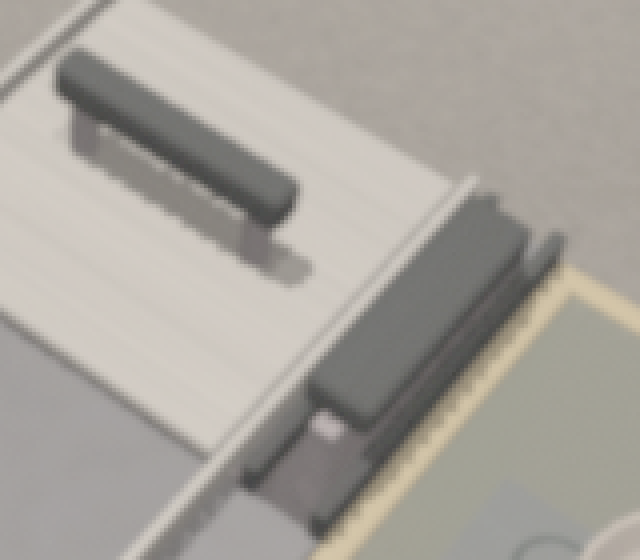

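In the crops the gate's top face is centred at about (243.3,237) in the top view and (415,256.5) in the side view. The bar's top is centred at about (321.2,256.7) and (355.5,211).

```bash
cat > h.py <<'E'
import pickle,numpy as np,cv2
d=pickle.load(open("cams.pkl","rb"))
def ray(n,p):
    c=d[n];K=np.array([[c["fx"],0,c["cx"]],[0,c["fy"],c["cy"]],[0,0,1]])
    u=cv2.undistortPoints(np.array([[p]],float),K,np.array([c["k1"],0,0,0.]))[0,0]
    T=c["pose"];return T[:3,3],T[:3,:3]@np.r_[u,1]
def onz(n,p,z):
    o,r=ray(n,p);return (o+r*(z-o[2])/r[2])
def tri(a,b):
    (o,r),(O,R)=ray("top",a),ray("side",b)
    s=np.linalg.lstsq(np.c_[r,-R],O-o,rcond=None)[0]
    A=o+s[0]*r;B=O+s[1]*R;return (A+B)/2,np.linalg.norm(A-B)
E
python3 - <<'E'
from h import *
np.set_printoptions(precision=4,suppress=True)
ct=lambda x,y:(205+(x-1.5)/4,170+(y-1.5)/4)
cs=lambda x,y:(310+(x-1.5)/4,180+(y-1.5)/4)
print("gate",tri(ct(153,268),cs(420,306)))
print("bar",tri(ct(465,347),cs(182,125)))
for z in(.152,.16,.17):print(z,onz("top",ct(153,268),z),onz("side",cs(420,306),z))
print(onz("top",ct(465,347),.169),onz("side",cs(182,125),.169))
g=[onz("top",ct(*p),.152)for p in((158,115),(226,129),(150,420),(79,408))]
print(np.array(g)); e=(g[0]+g[1]-g[2]-g[3])[:2];print(np.degrees(np.arctan2(e[1],e[0])),np.linalg.norm(e)/2)
b=[onz("top",ct(*p),.169)for p in((314,308),(614,385))];e=(b[0]-b[1])[:2];print(np.degrees(np.arctan2(e[1],e[0]))-90,np.linalg.norm(e))
for p in((480,195),(527,232),(365,412),(312,378)):print(onz("side",cs(*p),.152))
# rails: chamber left rail long edge
b=[onz("top",p,.13)for p in((303,98),(249,297))];e=(b[0]-b[1])[:2];print(np.degrees(np.arctan2(e[1],e[0])))
E
```

```text
gate (array([0.5158, 0.1134, 0.1557]), np.float64(0.0003655442044715935))
bar (array([0.4929, 0.0242, 0.1689]), np.float64(0.0025365581112171704))
0.152 [0.5162 0.1137 0.152 ] [0.513  0.1132 0.152 ]
0.16 [0.5154 0.1125 0.16  ] [0.5189 0.1139 0.16  ]
0.17 [0.5145 0.111  0.17  ] [0.5263 0.1149 0.17  ]
[0.4932 0.023  0.169 ] [0.4925 0.0254 0.169 ]
[[0.5611 0.1134 0.152 ]
 [0.5571 0.0933 0.152 ]
 [0.4721 0.1136 0.152 ]
 [0.4753 0.1344 0.152 ]]
-13.576531994553843 0.08787603853620654
-13.808638700228883 0.08675518489095516
[0.4642 0.1159 0.152 ]
[0.4718 0.1336 0.152 ]
[0.5558 0.1113 0.152 ]
[0.5515 0.0932 0.152 ]
-13.925882357331284
```

arm_command:
  delta_rot:
    - [0, 0, 1]
    - [0, 0, 4]
    - [0, 0, 8]
    - [0, 0, 13]
    - [0, 0, 18]
    - [0, 0, 23]
    - [0, 0, 28]
    - [0, 0, 33]
    - [0, 0, 38]
    - [0, 0, 42]
    - [0, 0, 44]
    - [0, 0, 45]
  delta_pos:
    - [-0.005, -0.004, -0.003]
    - [-0.02, -0.016, -0.007]
    - [-0.04, -0.032, -0.007]
    - [-0.065, -0.052, -0.007]
    - [-0.09, -0.072, -0.007]
    - [-0.115, -0.092, -0.007]
    - [-0.14, -0.112, -0.007]
    - [-0.165, -0.132, -0.007]
    - [-0.19, -0.152, -0.007]
    - [-0.21, -0.168, -0.007]
    - [-0.225, -0.18, -0.007]
    - [-0.23, -0.184, -0.007]
  gripper: [1, 1, 1, 1, 1, 1, 1, 1, 1, 1, 1, 1]
  grip_force: 10

```text
time: 1.1
position: [0.3482, 0.3541, 0.1999]
tool_rot: [0.515, 0.857, -0.0, 0.0]
ft_force: [0.7, 0.2, 0.0]
grip_width: 0.0152
grip_force: 0.0
```

```bash
cat >> h.py <<'E'
from scipy.spatial.transform import Rotation as Ro
def need(p,yaw=-13.8):
    "tool-frame shift to world point p and turn about tool z so tool y lies along site x"
    from rig import status
    s=status.get_obs();R=Ro.from_quat(s["tool_rot"]).as_matrix()
    a=np.degrees(np.arctan2(R[1,1],R[0,1]))
    print(s["time"],s["position"].round(4),"shift",(R.T@(np.array(p)-s["position"])).round(4),"turn",a-yaw,"F",s["ft_force"].round(2),s["grip_width"],s["q"].round(2))
E
python3 -c "
from h import *
need([.516,.113,.2])"
```

```text
1.1 [0.3482 0.3541 0.1999] shift [-2.917e-01  3.470e-02  2.000e-04] turn 41.85366403490457 F [0.74 0.18 0.02] 0.015175107013987133 [ 0.57  0.35  1.74 -0.    1.06  0.08]
```

arm_command:
  delta_rot:
    - [0, 0, 2]
    - [0, 0, 6]
    - [0, 0, 11]
    - [0, 0, 16]
    - [0, 0, 21]
    - [0, 0, 26]
    - [0, 0, 31]
    - [0, 0, 35]
    - [0, 0, 39]
    - [0, 0, 41]
    - [0, 0, 42]
    - [0, 0, 42]
  delta_pos:
    - [-0.012, 0.001, 0]
    - [-0.038, 0.005, 0]
    - [-0.07, 0.009, 0]
    - [-0.105, 0.013, 0]
    - [-0.14, 0.017, 0]
    - [-0.175, 0.021, 0]
    - [-0.21, 0.025, 0]
    - [-0.245, 0.029, 0]
    - [-0.27, 0.032, 0]
    - [-0.285, 0.034, 0]
    - [-0.292, 0.035, 0]
    - [-0.292, 0.035, 0]
  gripper: [1, 1, 1, 1, 1, 1, 1, 1, 1, 1, 1, 1]

```text
time: 2.1
position: [0.5166, 0.1158, 0.1996]
tool_rot: [0.787, 0.618, 0.0, -0.0]
ft_force: [0.2, 0.4, 1.1]
grip_width: 0.0006
grip_force: 0.0
```

```bash
python3 -c "
from h import *
need([.516,.113,.175])"
```

```text
2.1 [0.5166 0.1158 0.1996] shift [-0.0029  0.      0.0246] turn 0.07492901365549898 F [0.17 0.4  1.12] 0.0005996997625556177 [0.01 0.39 1.66 0.   1.09 0.25]
```

arm_command:
  delta_rot:
    - [0, 0, 0]
    - [0, 0, 0]
    - [0, 0, 0]
    - [0, 0, 0]
    - [0, 0, 0]
    - [0, 0, 0]
    - [0, 0, 0]
    - [0, 0, 0]
    - [0, 0, 0]
    - [0, 0, 0]
    - [0, 0, 0]
    - [0, 0, 0]
  delta_pos:
    - [-0.001, 0, 0.005]
    - [-0.002, 0, 0.012]
    - [-0.002, 0, 0.019]
    - [-0.002, 0, 0.024]
    - [-0.002, 0, 0.027]
    - [-0.002, 0, 0.029]
    - [-0.002, 0, 0.031]
    - [-0.002, 0, 0.033]
    - [-0.002, 0, 0.035]
    - [-0.002, 0, 0.037]
    - [-0.002, 0, 0.039]
    - [-0.002, 0, 0.039]
  gripper: [1, 1, 1, 1, 1, 1, 1, 1, 1, 1, 1, 1]

```text
time: 3.1
position: [0.5155, 0.1141, 0.1604]
tool_rot: [0.786, 0.618, -0.0, -0.0]
ft_force: [0.4, 0.1, -0.2]
grip_width: 0.0004
grip_force: 0.0
```

```bash
python3 -c "
from h import *
need([.516,.113,.152])"
```

```text
3.1 [0.5155 0.1141 0.1604] shift [-0.001   0.0008  0.0084] turn 0.13079538792409373 F [ 0.39  0.14 -0.16] 0.00044862202639449816 [ 0.01  0.44  1.71 -0.    0.99  0.24]
```

arm_command:
  delta_rot:
    - [0, 0, 0]
    - [0, 0, 0]
    - [0, 0, 0]
    - [0, 0, 0]
    - [0, 0, 0]
  delta_pos:
    - [-0.001, 0, 0.001]
    - [-0.001, 0, 0.002]
    - [-0.001, 0, 0.003]
    - [-0.001, 0, 0.004]
    - [-0.001, 0, 0.005]
  gripper: [1, 1, 1, 1, 1]

```text
time: 3.52
position: [0.5155, 0.1132, 0.1557]
tool_rot: [0.786, 0.618, 0.0, 0.0]
ft_force: [0.5, 0.2, -0.2]
grip_width: 0.0003
grip_force: 0.0
```

arm_command:
  delta_rot:
    - [0, 0, 0]
    - [0, 0, 0]
    - [0, 0, 0]
    - [0, 0, 0]
  delta_pos:
    - [0, 0, 0.001]
    - [0, 0, 0.002]
    - [0, 0, 0.003]
    - [0, 0, 0.003]
  gripper: [1, 1, 1, 1]

```text
time: 3.85
position: [0.5153, 0.1132, 0.1525]
tool_rot: [0.786, 0.618, -0.0, -0.0]
ft_force: [0.1, 0.5, -0.8]
grip_width: 0.0005
grip_force: 0.0
```

arm_command:
  delta_rot:
    - [0, 0, 0]
    - [0, 0, 0]
    - [0, 0, 0]
  delta_pos:
    - [0, 0, 0.001]
    - [0, 0, 0.002]
    - [0, 0, 0.002]
  gripper: [1, 1, 1]

```text
time: 4.1
position: [0.5153, 0.1132, 0.1506]
tool_rot: [0.786, 0.618, -0.0, -0.0]
ft_force: [-0.4, 0.6, 0.3]
grip_width: 0.0005
grip_force: 0.0
```

arm_command:
  delta_rot:
    - [0, 0, 0]
    - [0, 0, 0]
    - [0, 0, 0]
  delta_pos:
    - [0, 0, 0.001]
    - [0, 0, 0.001]
    - [0, 0, 0.001]
  gripper: [1, 1, 1]

```text
time: 4.35
position: [0.5154, 0.1132, 0.1497]
tool_rot: [0.786, 0.618, -0.0, -0.0]
ft_force: [1.0, 0.2, 0.2]
grip_width: 0.0003
grip_force: 0.0
```

Run:
```python
from rig import status,viewer
import cv2,pickle,numpy as np
c=viewer.camera("side");d=viewer.camera("top")
f=lambda i:np.clip(255*(i/255.)**0.5,0,255).astype('uint8')
s=cv2.resize(c["pixels"][160:320,310:510],(800,640)[:1]*1+(600,) if 0 else (700,560),interpolation=3)
cv2.imwrite("pics/s2.png",f(s))
```

```text
(no output)
```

View pics/s2.png

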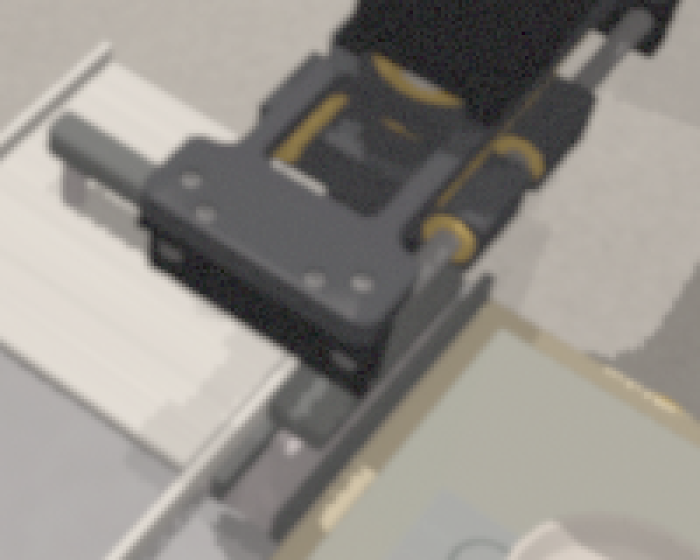

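The gripper sits over the gate handle, whose far end shows at about (310,410) in the crop. The fingers are hidden and there's no contact yet, so I'll keep going down gently.

arm_command:
  delta_rot:
    - [0, 0, 0]
    - [0, 0, 0]
    - [0, 0, 0]
  delta_pos:
    - [0, 0, 0.001]
    - [0, 0, 0.001]
    - [0, 0, 0.001]
  gripper: [1, 1, 1]

```text
time: 4.7
position: [0.5154, 0.1132, 0.1487]
tool_rot: [0.786, 0.618, -0.0, -0.0]
ft_force: [0.9, 1.1, 0.1]
grip_width: 0.0005
grip_force: 0.0
```

arm_command:
  delta_rot:
    - [0, 0, 0]
    - [0, 0, 0]
    - [0, 0, 0]
  delta_pos:
    - [0, 0, 0.001]
    - [0, 0, 0.001]
    - [0, 0, 0.001]
  gripper: [1, 1, 1]

```text
time: 4.95
position: [0.5154, 0.1132, 0.1477]
tool_rot: [0.786, 0.618, -0.0, -0.0]
ft_force: [-0.3, 0.6, -0.4]
grip_width: 0.0007
grip_force: 0.0
```

Run:
```python
from rig import viewer
import cv2,numpy as np
c=viewer.camera("side")["pixels"];d=viewer.camera("top")["pixels"]
f=lambda i:np.clip(255*(i/255.)**0.45,0,255).astype('uint8')
a=cv2.resize(c[190:310,370:470],(400,480),interpolation=3)
b=cv2.resize(d[150:330,180:330],(400,480),interpolation=3)
cv2.imwrite("pics/ab.png",f(np.hstack([a,b])))
```

```text
(no output)
```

View pics/ab.png

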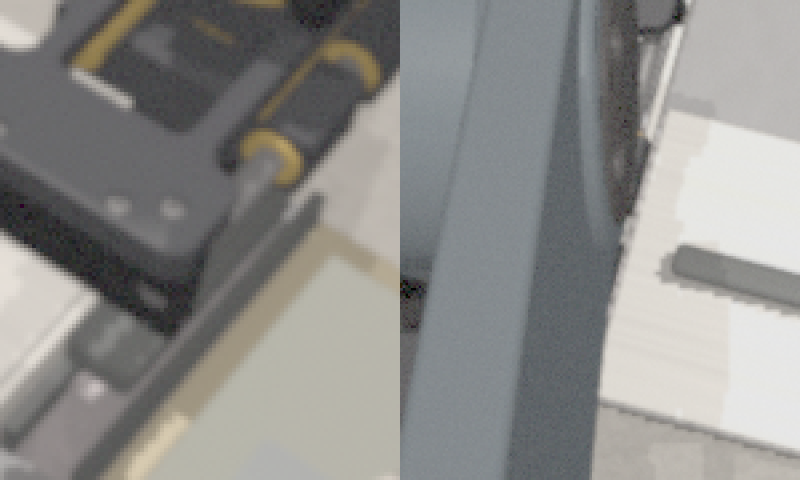

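The handle's far end is still under the gripper, at about (110,350) in the left half. The arm hides everything in the top view. I'll continue in 1 mm steps while watching the force.

arm_command:
  delta_rot:
    - [0, 0, 0]
    - [0, 0, 0]
  delta_pos:
    - [0, 0, 0.001]
    - [0, 0, 0.001]
  gripper: [1, 1]

```text
time: 5.22
position: [0.5153, 0.1132, 0.1466]
tool_rot: [0.786, 0.618, -0.0, -0.0]
ft_force: [0.0, -0.2, -0.6]
grip_width: 0.0004
grip_force: 0.0
```

arm_command:
  delta_rot:
    - [0, 0, 0]
    - [0, 0, 0]
  delta_pos:
    - [0, 0, 0.001]
    - [0, 0, 0.001]
  gripper: [1, 1]

```text
time: 5.38
position: [0.5153, 0.1132, 0.1456]
tool_rot: [0.786, 0.618, -0.0, -0.0]
ft_force: [0.3, 0.5, -0.2]
grip_width: 0.0004
grip_force: 0.0
```

arm_command:
  delta_rot:
    - [0, 0, 0]
    - [0, 0, 0]
  delta_pos:
    - [0, 0, 0.001]
    - [0, 0, 0.001]
  gripper: [1, 1]

```text
time: 5.55
position: [0.5153, 0.1132, 0.1446]
tool_rot: [0.786, 0.618, -0.0, -0.0]
ft_force: [0.2, 0.0, -0.3]
grip_width: 0.0004
grip_force: 0.0
```

Run:
```python
from rig import status
for k,v in status.get_obs().items(): print(k,v)
```

```text
time 5.55
q [4.32934961e-03 4.63950478e-01 1.72588677e+00 2.38130478e-06
 9.52092316e-01 2.42742064e-01]
joint_velocities [ 3.57234008e-05 -2.82374065e-03  5.15016905e-04 -6.55994349e-04
  2.36527657e-03  1.82530204e-04]
joint_torque [-1.06404166e-02 -3.74757850e+01 -1.41150668e+01  6.81276061e-02
 -4.45191254e-03  4.39876221e-04]
position [0.51532983 0.11323275 0.14456885]
tool_rot [ 7.86181227e-01  6.17995995e-01 -1.32288051e-04 -1.04294182e-04]
ft_force [ 0.17894877  0.02662152 -0.27357078]
moment [-0.05591739  0.04891129 -0.02284459]
grip_force 0.0
grip_width 0.00037199895221249636
```

Run:
```python
from h import *
np.set_printoptions(precision=4,suppress=True)
R=Ro.from_quat([.786,.618,0,0]).as_matrix();t=np.array([.5153,.1132,.1446])
print(R)
c=d["side"]
for p in((353,236),(414,273),(351,214),(424,250)):
    for z in(.2186,.245): 
        w=onz("side",p,z); print(p,z,w,R.T@(w-t))
def proj(n,P):
    c=d[n];T=np.linalg.inv(c["pose"]);v=T[:3,:3]@P+T[:3,3];u=v[:2]/v[2];u=u*(1+c["k1"]*(u@u));return u*[c["fx"],c["fy"]]+[c["cx"],c["cy"]]
for x in(-.0095,.0095):
  for y in (-.015,.015): print("finger tip corner",proj("side",t+R@np.array([x,y,0])))
ax=np.array([.971,-.2385,0]);ay=np.array([.2385,.971,0])
for h in(.152,.145,.17):
  for a in(-.045,.045):
    for b in(-.012,.012): print(h,a,b,proj("side",np.array([.516,.113,h])+a*ax+b*ay),proj("top",np.array([.516,.113,h])+a*ax+b*ay))
```

```text
[[ 0.2359  0.9718  0.    ]
 [ 0.9718 -0.2359  0.    ]
 [ 0.      0.     -1.    ]]
(353, 236) 0.2186 [0.5663 0.0509 0.2186] [-0.0485  0.0643 -0.074 ]
(353, 236) 0.245 [0.5857 0.0575 0.245 ] [-0.0375  0.0816 -0.1004]
(414, 273) 0.2186 [0.5829 0.126  0.2186] [ 0.0284  0.0627 -0.074 ]
(414, 273) 0.245 [0.6013 0.1282 0.245 ] [ 0.0348  0.08   -0.1004]
(351, 214) 0.2186 [0.5389 0.0367 0.2186] [-0.0688  0.041  -0.074 ]
(351, 214) 0.245 [0.5599 0.0441 0.245 ] [-0.0566  0.0597 -0.1004]
(424, 250) 0.2186 [0.5506 0.1259 0.2186] [ 0.0206  0.0313 -0.074 ]
(424, 250) 0.245 [0.5709 0.128  0.245 ] [ 0.0275  0.0505 -0.1004]
finger tip corner [413.2141 249.3438]
finger tip corner [399.5997 264.8265]
finger tip corner [426.3675 257.3802]
finger tip corner [412.8907 273.2231]
0.152 -0.045 -0.012 [425.3389 230.2658] [243.3966 276.9561]
0.152 -0.045 0.012 [441.9214 240.0699] [223.5358 271.7055]
0.152 0.045 -0.012 [383.8718 276.7525] [263.4432 202.124 ]
0.152 0.045 0.012 [400.9769 287.9459] [243.7378 197.1581]
0.145 -0.045 -0.012 [424.3849 233.7019] [244.272  277.0789]
0.145 -0.045 0.012 [440.8133 243.4709] [224.6279 271.8873]
0.145 0.045 -0.012 [383.2278 280.008 ] [264.086  203.0722]
0.145 0.045 0.012 [400.169  291.1494] [244.5938 198.1572]
0.17 -0.045 -0.012 [427.8695 221.1568] [241.0522 276.627 ]
0.17 -0.045 0.012 [444.8621 231.05  ] [220.6121 271.2185]
0.17 0.045 -0.012 [385.5829 268.1061] [261.723  199.5859]
0.17 0.045 0.012 [403.1249 279.4339] [241.4475 194.4845]
```

arm_command:
  delta_rot:
    - [0, 0, 0]
    - [0, 0, 0]
  delta_pos:
    - [0, 0, 0.001]
    - [0, 0, 0.001]
  gripper: [1, 1]

```text
time: 5.72
position: [0.5154, 0.1132, 0.1436]
tool_rot: [0.786, 0.618, -0.0, -0.0]
ft_force: [-0.1, 0.5, 0.2]
grip_width: 0.0006
grip_force: 0.0
```

arm_command:
  delta_rot:
    - [0, 0, 0]
    - [0, 0, 0]
  delta_pos:
    - [0, 0, 0.001]
    - [0, 0, 0.001]
  gripper: [1, 1]

```text
time: 5.88
position: [0.5154, 0.1132, 0.1426]
tool_rot: [0.786, 0.618, -0.0, -0.0]
ft_force: [-0.3, 0.3, 0.0]
grip_width: 0.0004
grip_force: 0.0
```

arm_command:
  delta_rot:
    - [0, 0, 0]
    - [0, 0, 0]
  delta_pos:
    - [0, 0, 0.001]
    - [0, 0, 0.001]
  gripper: [1, 1]

```text
time: 6.05
position: [0.5154, 0.1132, 0.1416]
tool_rot: [0.786, 0.618, -0.0, -0.0]
ft_force: [-0.8, 0.4, 0.1]
grip_width: 0.0003
grip_force: 0.0
```

Run:
```python
from rig import viewer
import cv2,numpy as np,pickle
c=viewer.camera("side")["pixels"];o=pickle.load(open("cams.pkl","rb"))["side"]["pixels"]
f=lambda i:np.clip(255*(i/255.)**0.45,0,255).astype('uint8')
a=cv2.resize(c[220:310,370:450],(400,450),interpolation=3)
b=cv2.resize(o[220:310,370:450],(400,450),interpolation=3)
cv2.imwrite("pics/cmp.png",f(np.hstack([b,a])))
```

```text
(no output)
```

View pics/cmp.png

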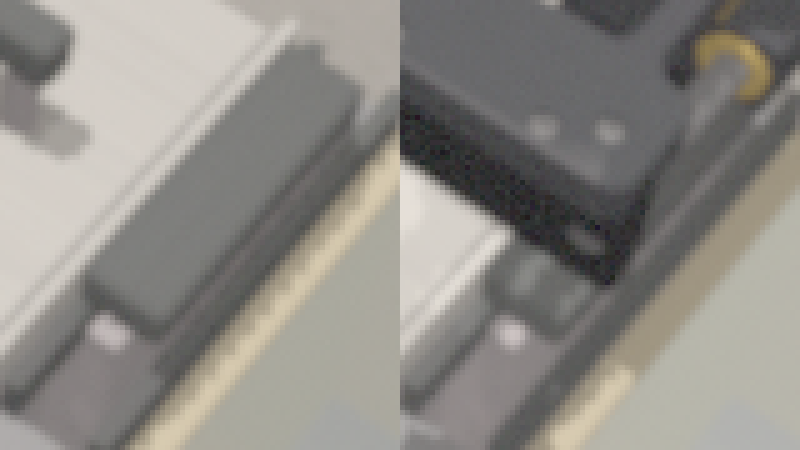

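The handle has not visibly moved: its end corner is at (150,330) in the first picture and about (155,335) now. So the fingertips must still be above it. I'll keep feeling downward.

arm_command:
  delta_rot:
    - [0, 0, 0]
    - [0, 0, 0]
  delta_pos:
    - [0, 0, 0.001]
    - [0, 0, 0.001]
  gripper: [1, 1]

```text
time: 6.27
position: [0.5154, 0.1132, 0.1406]
tool_rot: [0.786, 0.618, -0.0, -0.0]
ft_force: [0.1, 0.3, -0.0]
grip_width: 0.0007
grip_force: 0.0
```

arm_command:
  delta_rot:
    - [0, 0, 0]
    - [0, 0, 0]
  delta_pos:
    - [0, 0, 0.001]
    - [0, 0, 0.001]
  gripper: [1, 1]

```text
time: 6.43
position: [0.5153, 0.1132, 0.1396]
tool_rot: [0.786, 0.618, -0.0, -0.0]
ft_force: [1.0, -0.2, 0.2]
grip_width: 0.0006
grip_force: 0.0
```

No contact yet. I'll lift and turn a quarter so the side camera can see the fingertips, then check where they really are.

arm_command:
  delta_rot:
    - [0, 0, 0]
    - [0, 0, 0]
    - [0, 0, -7]
    - [0, 0, -14]
    - [0, 0, -21]
    - [0, 0, -28]
    - [0, 0, -35]
    - [0, 0, -42]
    - [0, 0, -49]
    - [0, 0, -56]
    - [0, 0, -63]
    - [0, 0, -70]
  delta_pos:
    - [0, 0, -0.008]
    - [0, 0, -0.02]
    - [0, 0, -0.032]
    - [0, 0, -0.04]
    - [0, 0, -0.04]
    - [0, 0, -0.04]
    - [0, 0, -0.04]
    - [0, 0, -0.04]
    - [0, 0, -0.04]
    - [0, 0, -0.04]
    - [0, 0, -0.04]
    - [0, 0, -0.04]
  gripper: [1, 1, 1, 1, 1, 1, 1, 1, 1, 1, 1, 1]

```text
time: 7.43
position: [0.5156, 0.1132, 0.1804]
tool_rot: [0.287, 0.958, 0.0, 0.0]
ft_force: [0.2, -0.2, 0.3]
grip_width: 0.0007
grip_force: 0.0
```

arm_command:
  delta_rot:
    - [0, 0, -7]
    - [0, 0, -13]
    - [0, 0, -18]
    - [0, 0, -20]
    - [0, 0, -20]
  delta_pos:
    - [0, 0, 0]
    - [0, 0, 0]
    - [0, 0, 0]
    - [0, 0, 0]
    - [0, 0, 0]
  gripper: [1, 1, 1, 1, 1]

```text
time: 7.85
position: [0.5156, 0.1132, 0.1804]
tool_rot: [0.119, 0.993, 0.0, 0.0]
ft_force: [0.0, -0.5, -0.1]
grip_width: 0.0007
grip_force: 0.0
```

Run:
```python
from h import *
from rig import viewer
need([.5155,.1132,.155],76.2)
c=viewer.camera("side")["pixels"]
f=lambda i:np.clip(255*(i/255.)**0.45,0,255).astype('uint8')
cv2.imwrite("pics/s4.png",f(cv2.resize(c[160:310,330:510],(720,600),interpolation=3)))
```

```text
7.85 [0.5156 0.1132 0.1804] shift [ 0.0001 -0.0001  0.0254] turn 0.17035815695246015 F [ 0.05 -0.51 -0.13] 0.0007304817496990368 [ 0.    0.41  1.69  0.    1.04 -1.33]
```

View pics/s4.png

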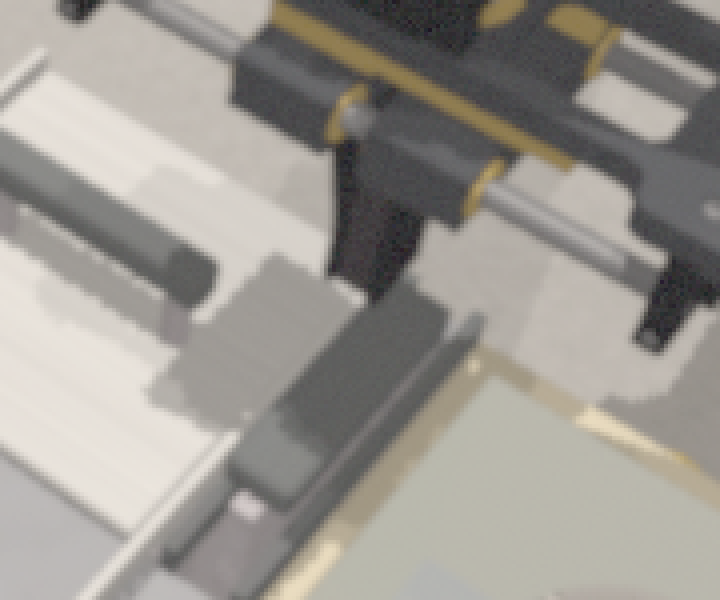

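The fingertips' lower front edge runs from about (331,272) to (380,304) in the crop, higher in the image than the reading predicts. I'll quantify that.

Run:
```python
from h import *
np.set_printoptions(precision=4,suppress=True)
from scipy.optimize import least_squares
ax=np.array([.971,-.2385,0]);ay=np.array([.2385,.971,0])
cs=lambda x,y:np.array([330+(x-1.5)/4,160+(y-1.5)/4])
def proj(n,P):
    c=d[n];T=np.linalg.inv(c["pose"]);v=T[:3,:3]@P+T[:3,3];u=v[:2]/v[2];u=u*(1+c["k1"]*(u@u));return u*[c["fx"],c["fy"]]+[c["cx"],c["cy"]]
for z in(.18,.19,.2,.21):
    t=np.array([.5156,.1132,z]);print(z,[(((proj("side",t+ax*a+ay*b)-[330,160])*4+1.5)).round() for a,b in((.0095,-.015),(.0095,.015),(-.0095,.015))])
for z in(.18,.19,.2,.21,.22): print(z,onz("side",cs(331,272),z),onz("side",cs(380,304),z))
```

```text
0.18 [array([291., 330.]), array([378., 384.]), array([414., 343.])]
0.19 [array([295., 309.]), array([384., 364.]), array([420., 322.])]
0.2 [array([300., 288.]), array([391., 342.]), array([427., 301.])]
0.21 [array([305., 266.]), array([397., 321.]), array([434., 279.])]
0.18 [0.4956 0.0997 0.18  ] [0.5006 0.1166 0.18  ]
0.19 [0.5038 0.101  0.19  ] [0.5087 0.1176 0.19  ]
0.2 [0.512  0.1023 0.2   ] [0.5168 0.1185 0.2   ]
0.21 [0.5202 0.1036 0.21  ] [0.525  0.1195 0.21  ]
0.22 [0.5284 0.1049 0.22  ] [0.5331 0.1204 0.22  ]
```

The fingertips are really about 30 mm higher than the reading says, which explains the missing contact. I'd expect contact at a reading of about 0.122. I'll keep this yaw, where the tips stay visible, and go down.

arm_command:
  delta_rot:
    - [0, 0, 0]
    - [0, 0, 0]
    - [0, 0, 0]
    - [0, 0, 0]
    - [0, 0, 0]
    - [0, 0, 0]
    - [0, 0, 0]
    - [0, 0, 0]
    - [0, 0, 0]
    - [0, 0, 0]
  delta_pos:
    - [0, 0, 0.006]
    - [0, 0, 0.014]
    - [0, 0, 0.022]
    - [0, 0, 0.03]
    - [0, 0, 0.035]
    - [0, 0, 0.038]
    - [0, 0, 0.04]
    - [0, 0, 0.041]
    - [0, 0, 0.042]
    - [0, 0, 0.042]
  gripper: [1, 1, 1, 1, 1, 1, 1, 1, 1, 1]

```text
time: 8.73
position: [0.5156, 0.1132, 0.1378]
tool_rot: [0.119, 0.993, -0.0, 0.0]
ft_force: [-0.4, -1.0, -0.3]
grip_width: 0.0005
grip_force: 0.0
```

arm_command:
  delta_rot:
    - [0, 0, 0]
    - [0, 0, 0]
    - [0, 0, 0]
  delta_pos:
    - [0, 0, 0.001]
    - [0, 0, 0.002]
    - [0, 0, 0.002]
  gripper: [1, 1, 1]

```text
time: 8.98
position: [0.5154, 0.1132, 0.1358]
tool_rot: [0.119, 0.993, 0.0, 0.0]
ft_force: [-0.2, 0.0, -0.2]
grip_width: 0.0005
grip_force: 0.0
```

arm_command:
  delta_rot:
    - [0, 0, 0]
    - [0, 0, 0]
    - [0, 0, 0]
  delta_pos:
    - [0, 0, 0.001]
    - [0, 0, 0.002]
    - [0, 0, 0.002]
  gripper: [1, 1, 1]

```text
time: 9.23
position: [0.5153, 0.1132, 0.1336]
tool_rot: [0.119, 0.993, -0.0, -0.0]
ft_force: [-0.7, 0.2, -0.3]
grip_width: 0.0005
grip_force: 0.0
```

arm_command:
  delta_rot:
    - [0, 0, 0]
    - [0, 0, 0]
    - [0, 0, 0]
  delta_pos:
    - [0, 0, 0.001]
    - [0, 0, 0.002]
    - [0, 0, 0.002]
  gripper: [1, 1, 1]

```text
time: 9.48
position: [0.5153, 0.1132, 0.1315]
tool_rot: [0.119, 0.993, -0.0, -0.0]
ft_force: [-0.0, 0.6, -0.5]
grip_width: 0.0006
grip_force: 0.0
```

arm_command:
  delta_rot:
    - [0, 0, 0]
    - [0, 0, 0]
    - [0, 0, 0]
  delta_pos:
    - [0, 0, 0.001]
    - [0, 0, 0.002]
    - [0, 0, 0.002]
  gripper: [1, 1, 1]

```text
time: 9.73
position: [0.5153, 0.1132, 0.1295]
tool_rot: [0.119, 0.993, -0.0, -0.0]
ft_force: [-0.2, -0.8, 0.8]
grip_width: 0.0005
grip_force: 0.0
```

arm_command:
  delta_rot:
    - [0, 0, 0]
    - [0, 0, 0]
    - [0, 0, 0]
  delta_pos:
    - [0, 0, 0.001]
    - [0, 0, 0.002]
    - [0, 0, 0.002]
  gripper: [1, 1, 1]

```text
time: 9.98
position: [0.5155, 0.1133, 0.1278]
tool_rot: [0.119, 0.993, 0.0, 0.0]
ft_force: [-0.2, -0.3, 1.6]
grip_width: 0.0003
grip_force: 0.7
```

arm_command:
  delta_rot:
    - [0, 0, 0]
    - [0, 0, 0]
  delta_pos:
    - [0, 0, 0.001]
    - [0, 0, 0.001]
  gripper: [1, 1]

```text
time: 10.15
position: [0.5154, 0.1132, 0.1267]
tool_rot: [0.119, 0.993, 0.0, 0.0]
ft_force: [0.5, 0.6, 1.1]
grip_width: 0.0006
grip_force: 0.9
```

First contact, at a reading of about 0.128. I'll continue until it is firm.

arm_command:
  delta_rot:
    - [0, 0, 0]
    - [0, 0, 0]
  delta_pos:
    - [0, 0, 0.001]
    - [0, 0, 0.001]
  gripper: [1, 1]

```text
time: 10.32
position: [0.5154, 0.1132, 0.1257]
tool_rot: [0.119, 0.993, -0.0, 0.0]
ft_force: [-0.3, -0.9, 1.5]
grip_width: 0.0006
grip_force: 0.9
```

arm_command:
  delta_rot:
    - [0, 0, 0]
    - [0, 0, 0]
  delta_pos:
    - [0, 0, 0.001]
    - [0, 0, 0.001]
  gripper: [1, 1]

```text
time: 10.48
position: [0.5154, 0.1132, 0.1246]
tool_rot: [0.119, 0.993, -0.0, -0.0]
ft_force: [0.2, -0.5, 2.7]
grip_width: 0.0001
grip_force: 0.8
```

arm_command:
  delta_rot:
    - [0, 0, 0]
    - [0, 0, 0]
  delta_pos:
    - [0, 0, 0.001]
    - [0, 0, 0.001]
  gripper: [1, 1]

```text
time: 10.65
position: [0.5154, 0.1132, 0.1236]
tool_rot: [0.119, 0.993, 0.0, -0.0]
ft_force: [-0.6, 0.6, 1.6]
grip_width: 0.0006
grip_force: 0.7
```

arm_command:
  delta_rot:
    - [0, 0, 0]
    - [0, 0, 0]
  delta_pos:
    - [0, 0, 0.001]
    - [0, 0, 0.001]
  gripper: [1, 1]

```text
time: 10.82
position: [0.5154, 0.1132, 0.1226]
tool_rot: [0.119, 0.993, -0.0, -0.0]
ft_force: [-0.7, 0.1, 2.0]
grip_width: 0.0003
grip_force: 1.0
```

The gate is sliding down at about 2 N, so it had been left raised. I'll keep pressing.

arm_command:
  delta_rot:
    - [0, 0, 0]
    - [0, 0, 0]
  delta_pos:
    - [0, 0, 0.001]
    - [0, 0, 0.001]
  gripper: [1, 1]

```text
time: 10.98
position: [0.5155, 0.1132, 0.1226]
tool_rot: [0.119, 0.993, -0.0, 0.0]
ft_force: [-1.6, 0.1, 8.1]
grip_width: 0.0004
grip_force: 4.1
```

arm_command:
  delta_rot:
    - [0, 0, 0]
    - [0, 0, 0]
  delta_pos:
    - [0, 0, 0.001]
    - [0, 0, 0.001]
  gripper: [1, 1]

```text
time: 11.15
position: [0.5155, 0.1132, 0.1225]
tool_rot: [0.119, 0.993, -0.0, 0.0]
ft_force: [-3.7, -0.0, 14.6]
grip_width: 0.0002
grip_force: 7.3
```

arm_command:
  delta_rot:
    - [0, 0, 0]
    - [0, 0, 0]
  delta_pos:
    - [0, 0, 0.001]
    - [0, 0, 0.001]
  gripper: [1, 1]

```text
time: 11.32
position: [0.5156, 0.1132, 0.1225]
tool_rot: [0.119, 0.993, -0.0, 0.001]
ft_force: [-4.9, -1.5, 21.3]
grip_width: 0.0005
grip_force: 10.4
```

The gate is firmly down against its stop: 21 N at a reading of 0.1225, which corresponds to a real height of 0.152, so the z bias is +29.5 mm. Next I'll lift and move to the robot side of the hatch bar.

arm_command:
  delta_rot:
    - [0, 0, 0]
    - [0, 0, 0]
    - [0, 0, 0]
    - [0, 0, 0]
    - [0, 0, 0]
    - [0, 0, 0]
    - [0, 0, 0]
    - [0, 0, 0]
    - [0, 0, 0]
    - [0, 0, 0]
    - [0, 0, 0]
    - [0, 0, 0]
  delta_pos:
    - [0, 0, -0.005]
    - [0, 0, -0.015]
    - [0, 0, -0.03]
    - [0, 0, -0.042]
    - [0.002, -0.005, -0.048]
    - [0.008, -0.02, -0.048]
    - [0.016, -0.04, -0.048]
    - [0.024, -0.06, -0.048]
    - [0.031, -0.077, -0.048]
    - [0.036, -0.088, -0.048]
    - [0.037, -0.092, -0.048]
    - [0.037, -0.092, -0.048]
  gripper: [1, 1, 1, 1, 1, 1, 1, 1, 1, 1, 1, 1]

```text
time: 12.32
position: [0.4575, 0.0319, 0.1677]
tool_rot: [0.12, 0.993, 0.0, -0.0]
ft_force: [0.3, 1.1, 1.3]
grip_width: 0.0006
grip_force: 0.0
```

Run:
```python
from h import *
from rig import viewer
need([.458,.033,.1125],76.2)
c=viewer.camera("side")["pixels"]
f=lambda i:np.clip(255*(i/255.)**0.45,0,255).astype('uint8')
cv2.imwrite("pics/s5.png",f(cv2.resize(c[140:300,290:480],(760,640),interpolation=3)[:600]))
```

```text
12.3167 [0.4575 0.0319 0.1677] shift [-0.0002  0.0012  0.0552] turn 0.04074659178148465 F [0.35 1.14 1.29] 0.0006154552096895875 [-0.17  0.34  1.86  0.    0.93 -1.51]
```

View pics/s5.png

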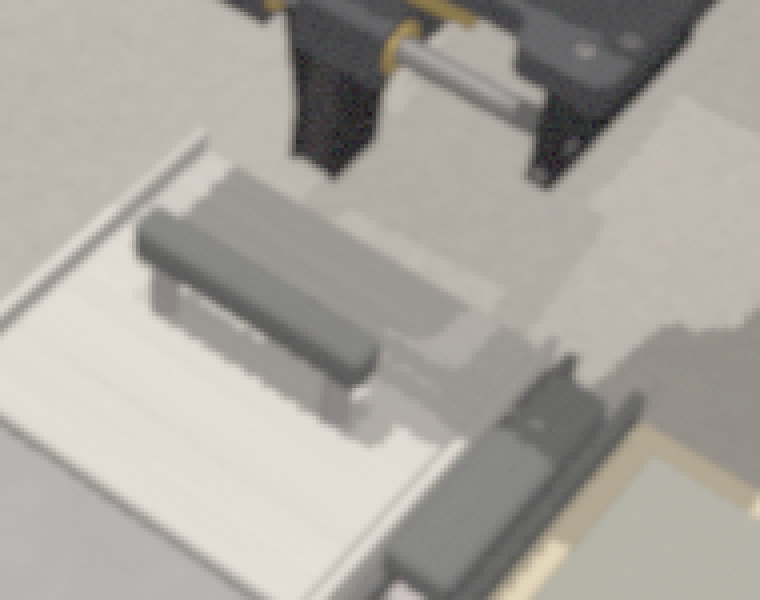

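The fingertips' front edge is at about (293,155) to (335,178), behind the bar on the robot side. The bracket at (545,185) hangs roughly 45 mm higher than the tips, so it will clear.

Run:
```python
from h import *
cs=lambda x,y:np.array([290+(x-1.5)/4,140+(y-1.5)/4])
for z in(.19,.197):print(onz("side",cs(293,155),z),onz("side",cs(335,178),z))
print(onz("side",cs(256,272),.169))
```

```text
[0.45632271 0.01893387 0.19      ] [0.45964642 0.03441903 0.19      ]
[0.46276607 0.02103627 0.197     ] [0.46604121 0.03629517 0.197     ]
[0.4884832  0.02162212 0.169     ]
```

arm_command:
  delta_rot:
    - [0, 0, 0]
    - [0, 0, 0]
    - [0, 0, 0]
    - [0, 0, 0]
  delta_pos:
    - [0, 0, 0.004]
    - [0, 0, 0.012]
    - [0, 0, 0.018]
    - [0, 0, 0.02]
  gripper: [1, 1, 1, 1]

```text
time: 12.7
position: [0.4571, 0.0331, 0.1463]
tool_rot: [0.119, 0.993, 0.0, -0.001]
ft_force: [0.0, 0.3, 0.5]
grip_width: 0.0005
grip_force: 0.0
```

arm_command:
  delta_rot:
    - [0, 0, 0]
    - [0, 0, 0]
    - [0, 0, 0]
    - [0, 0, 0]
    - [0, 0, 0]
    - [0, 0, 0]
    - [0, 0, 0]
  delta_pos:
    - [0, 0, 0.006]
    - [0, 0, 0.014]
    - [0, 0, 0.022]
    - [0, 0, 0.028]
    - [0, 0, 0.032]
    - [0, 0, 0.034]
    - [0, 0, 0.034]
  gripper: [1, 1, 1, 1, 1, 1, 1]

```text
time: 13.28
position: [0.4575, 0.0326, 0.1132]
tool_rot: [0.119, 0.993, 0.0, -0.001]
ft_force: [0.4, 0.3, -0.7]
grip_width: 0.0004
grip_force: 0.0
```

arm_command:
  delta_rot:
    - [0, 0, 0]
    - [0, 0, 0]
    - [0, 0, 0]
    - [0, 0, 0]
    - [0, 0, 0]
    - [0, 0, 0]
    - [0, 0, 0]
    - [0, 0, 0]
    - [0, 0, 0]
  delta_pos:
    - [-0.003, 0, 0]
    - [-0.006, 0, 0]
    - [-0.009, 0, 0]
    - [-0.012, 0, 0]
    - [-0.015, 0, 0]
    - [-0.018, 0, 0]
    - [-0.021, 0, 0]
    - [-0.024, 0, 0]
    - [-0.027, 0, 0]
  gripper: [1, 1, 1, 1, 1, 1, 1, 1, 1]

```text
time: 14.03
position: [0.4827, 0.0264, 0.1135]
tool_rot: [0.119, 0.993, 0.0, -0.002]
ft_force: [-4.1, 0.3, 1.8]
grip_width: 0.0006
grip_force: 1.7
```

In contact, with the hatch sliding at about 4 N. I'll push on.

arm_command:
  delta_rot:
    - [0, 0, 0]
    - [0, 0, 0]
    - [0, 0, 0]
    - [0, 0, 0]
    - [0, 0, 0]
    - [0, 0, 0]
    - [0, 0, 0]
    - [0, 0, 0]
    - [0, 0, 0]
    - [0, 0, 0]
    - [0, 0, 0]
    - [0, 0, 0]
  delta_pos:
    - [-0.005, 0, 0]
    - [-0.012, 0, 0]
    - [-0.019, 0, 0]
    - [-0.026, 0, 0]
    - [-0.033, 0, 0]
    - [-0.04, 0, 0]
    - [-0.047, 0, 0]
    - [-0.054, 0, 0]
    - [-0.061, 0, 0]
    - [-0.068, 0, 0]
    - [-0.073, 0, 0]
    - [-0.076, 0, 0]
  gripper: [1, 1, 1, 1, 1, 1, 1, 1, 1, 1, 1, 1]

```text
time: 15.03
position: [0.559, 0.0078, 0.1136]
tool_rot: [0.119, 0.993, -0.0, 0.0]
ft_force: [-3.8, -0.9, 0.1]
grip_width: 0.0003
grip_force: 1.7
```

arm_command:
  delta_rot:
    - [0, 0, 0]
    - [0, 0, 0]
    - [0, 0, 0]
    - [0, 0, 0]
  delta_pos:
    - [-0.002, 0, 0]
    - [-0.004, 0, 0]
    - [-0.006, 0, 0]
    - [-0.008, 0, 0]
  gripper: [1, 1, 1, 1]

```text
time: 15.37
position: [0.5655, 0.0064, 0.1136]
tool_rot: [0.119, 0.993, -0.0, -0.0]
ft_force: [-4.2, -1.7, -0.5]
grip_width: 0.0004
grip_force: 1.6
```

arm_command:
  delta_rot:
    - [0, 0, 0]
    - [0, 0, 0]
    - [0, 0, 0]
  delta_pos:
    - [-0.002, 0, 0]
    - [-0.003, 0, 0]
    - [-0.004, 0, 0]
  gripper: [1, 1, 1]

```text
time: 15.62
position: [0.5696, 0.0055, 0.1137]
tool_rot: [0.119, 0.993, 0.0, 0.0]
ft_force: [-3.1, -1.1, -1.2]
grip_width: 0.0006
grip_force: 1.6
```

arm_command:
  delta_rot:
    - [0, 0, 0]
    - [0, 0, 0]
    - [0, 0, 0]
  delta_pos:
    - [-0.001, 0, 0]
    - [-0.002, 0, 0]
    - [-0.003, 0, 0]
  gripper: [1, 1, 1]

```text
time: 15.87
position: [0.5725, 0.0048, 0.1137]
tool_rot: [0.119, 0.993, 0.0, -0.0]
ft_force: [-2.8, 0.1, -1.6]
grip_width: 0.0003
grip_force: 1.6
```

arm_command:
  delta_rot:
    - [0, 0, 0]
    - [0, 0, 0]
    - [0, 0, 0]
  delta_pos:
    - [-0.001, 0, 0]
    - [-0.002, 0, 0]
    - [-0.002, 0, 0]
  gripper: [1, 1, 1]

```text
time: 16.12
position: [0.5729, 0.0047, 0.1137]
tool_rot: [0.119, 0.993, 0.0, -0.002]
ft_force: [-6.1, -0.5, 2.1]
grip_width: 0.0007
grip_force: 2.9
```

arm_command:
  delta_rot:
    - [0, 0, 0]
    - [0, 0, 0]
    - [0, 0, 0]
    - [0, 0, 0]
  delta_pos:
    - [-0.001, 0, 0]
    - [-0.002, 0, 0]
    - [-0.003, 0, 0]
    - [-0.003, 0, 0]
  gripper: [1, 1, 1, 1]

```text
time: 16.45
position: [0.5727, 0.0047, 0.1137]
tool_rot: [0.119, 0.993, 0.0, -0.005]
ft_force: [-12.1, 0.9, 5.4]
grip_width: 0.0008
grip_force: 5.6
```

arm_command:
  delta_rot:
    - [0, 0, 0]
    - [0, 0, 0]
    - [0, 0, 0]
  delta_pos:
    - [-0.001, 0, 0]
    - [-0.002, 0, 0]
    - [-0.002, 0, 0]
  gripper: [1, 1, 1]

```text
time: 16.7
position: [0.5725, 0.0047, 0.1137]
tool_rot: [0.119, 0.993, 0.0, -0.007]
ft_force: [-14.9, 0.7, 9.8]
grip_width: 0.0008
grip_force: 7.4
```

The hatch is hard against its stop at 15 N. I'll back off and lift clear.

arm_command:
  delta_rot:
    - [0, 0, 0]
    - [0, 0, 0]
    - [0, 0, 0]
    - [0, 0, 0]
    - [0, 0, 0]
    - [0, 0, 0]
    - [0, 0, 0]
    - [0, 0, 0]
    - [0, 0, 0]
    - [0, 0, 0]
    - [0, 0, 0]
    - [0, 0, 0]
  delta_pos:
    - [0.004, 0, 0]
    - [0.009, 0, 0]
    - [0.016, 0, 0]
    - [0.025, 0, 0]
    - [0.032, 0, 0]
    - [0.035, 0, 0]
    - [0.035, 0, -0.01]
    - [0.035, 0, -0.03]
    - [0.035, 0, -0.06]
    - [0.045, 0, -0.09]
    - [0.055, 0, -0.11]
    - [0.055, 0, -0.12]
  gripper: [1, 1, 1, 1, 1, 1, 1, 1, 1, 1, 1, 1]

```text
time: 17.7
position: [0.5263, 0.0162, 0.2375]
tool_rot: [0.119, 0.993, -0.0, 0.003]
ft_force: [-0.2, 0.1, -1.5]
grip_width: 0.0006
grip_force: 0.0
```

arm_command:
  delta_rot:
    - [0, 0, 0]
    - [0, 0, 0]
    - [0, 0, 0]
    - [0, 0, 0]
    - [0, 0, 0]
    - [0, 0, 0]
    - [0, 0, 0]
  delta_pos:
    - [0.01, -0.005, 0]
    - [0.03, -0.02, 0]
    - [0.05, -0.045, 0]
    - [0.06, -0.07, 0]
    - [0.06, -0.09, 0]
    - [0.06, -0.1, 0]
    - [0.06, -0.1, 0]
  gripper: [1, 1, 1, 1, 1, 1, 1]

```text
time: 18.28
position: [0.4445, -0.0688, 0.234]
tool_rot: [0.12, 0.993, -0.0, 0.001]
ft_force: [0.1, -0.2, 1.0]
grip_width: 0.0005
grip_force: 0.0
```

Run:
```python
from h import *
from rig import viewer
need([.458,.033,.1125],76.2)
c=viewer.camera("side")["pixels"]
cv2.imwrite("pics/s6.png",c)
```

```text
18.2833 [ 0.4445 -0.0688  0.234 ] shift [0.0114 0.1022 0.1214] turn -0.03357594132252473 F [ 0.13 -0.25  1.  ] 0.0004648815262060911 [-0.4   0.23  1.8  -0.    1.11 -1.73]
```

View pics/s6.png

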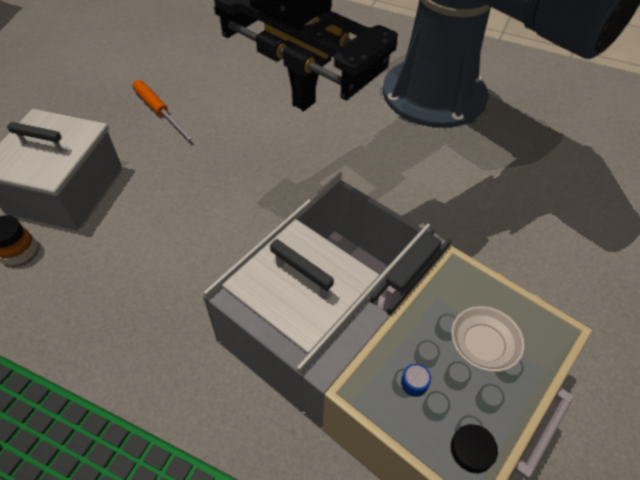

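The hatch is open (bar now centred at about (302,264)), the gate is down at (415,262), nothing else was disturbed and the arm is clear. I'm handing it in.

```bash
python3 -c "
from rig import robot
print(robot.hand_in())"
```

```text
the job is handed in; nothing more can be done
None
```

The inner gate had been left slightly raised; I pressed it down to its stop (about 21 N), then slid the outer hatch fully open to its stop (about 15 N), backed the arm clear and handed the job in at about 18 s.

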